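Set the pressure cap on a glass bonding press

ROBOT

A 6-joint arm with a two-finger parallel gripper is mounted at the origin on the work surface. World frame = base frame: x ahead of the robot, y to its left, z up, the work surface at z = 0. Lengths are in m, angles in rad, forces in N, time in s.
With the tool pointing down it reaches from about 0.325 to 0.75 m from the base axis. Payload 7.6 kg.
Tool frame: the origin (TCP) lies midway between the tips of the shut fingers; the grasp point (between the pads) lies 19 mm behind it (arm.grasp_offset is the distance from the TCP to the grasp point, in m); z points along the fingers, y is the direction in which the jaws open and shut (so a half turn about z gives the same grasp; the last joint's range is limited). The gripper opens to 85 mm and grips with 20 to 120 N. Pads are 22 mm wide; open, the fingers measure 114 mm over their backs; the gripper's body (76 mm by 85 mm) begins 54 mm behind the grasp point. The pads swing forward as they close: fully open they stand 13 mm farther back than shut.
Start: joints at [1.11, 0.052, 1.401, -0, 1.689, -0.07], TCP at [0.2, 0.485, 0.231] pointing down, gripper open.
Joint ranges: [-2.9, 2.9], [-0.91, 2.17], [0.12, 2.37], [-1.06, 4.2], [0.26, 2.73], [-2.93, 2.93]. Speed limits (rad/s): [2.57, 2.57, 3.01, 3.14, 3.14, 3.14].

INTERFACE

Orientations are given as a 3x3 rotation matrix whose columns are the frame's x, y, z axes.
In Python, from plant import arm gives the robot as it stands.
- The arm moves only by the shell command python3 -m jog 'ROWS'. ROWS is JSON, a list of rows, each an object with "delta_pos": the shift along the tool's x, y, z in mm, a list of three; "yaw": the turn about the tool's z in degrees; "grip": the gripper's target within -1 to 1 (shut at 1, half-way at 0, fully open at -1). In form: [{"delta_pos": [x, y, z], "yaw": yaw, "grip": grip}, ...]. A call has 1 to 12 rows; each row shifts and turns the commanded pose from where the row before left it, along the tool's axes as they then stand; what a row does not reach is not made up. A row lasts 1/10 s, in which the tool goes at most 50 mm and 8.59 degrees, less where a joint would pass 70% of its speed; a pose out of reach is approached as far as the arm can. A call with a gripper value outside its range is refused whole. The fingers move at their own pace and stop on an object; the grip force is fixed at half the most. Time passes only in rows, so rows that do not move let the fingers close. It gives the time, the measured TCP pose, the force and the opening at its end, in the units of the state.
- arm.state(): the state, without advancing time (a new reading comes with each control period).
- arm.get_image(name): name is "scene" or "top" or "wrist"; returns a dict with "frame" (480x640x3 uint8, red, green, blue), "z_map" (480x640 float32, m along the optical axis (not along the pixel's ray), 0 where there is no reading), "mtx" (3x3 intrinsics, pixels), "k1" (the pictures are not rectified: a ray, as slopes to the right and down, at radius r is drawn at 1 + k1 r^2 times it, then the intrinsics apply), "R" (3x3) and "t" (3): a world point X has camera coordinates R X + t; the wrist camera has in their place "hand_eye" (4x4, takes a point from camera to tool coordinates, whose origin is the TCP and whose axes are the flange's). Camera axes: x right, y down, z forward; pixel columns grow to the right and rows downward; lengths in m; the calibration is good to about 2 mm. A picture is of the moment at which its call begins: read the wrist's pose just before it.
- arm.close_job(): hands the job in, once; it reports no verdict.
The state is a dict: "time": time; "q": joint angles; "joint_velocities": joint speeds; "effort": joint torques, N m; "tool_pos": TCP position; "eef_rot": TCP orientation; "wrist_force": force on the tool from outside, world axes, zero at the start; "ft_torque": the same for the moment, N m; "grip_width": opening from 0.0 (shut) to 1.0 (fully open).
Only numpy, scipy, OpenCV 4.12 (cv2) and the standard library are available. Lean on these libraries where they do the work, as an engineer would, in place of code of your own. Each camera call takes 0.05 s, during which the arm holds its last target.

TASK

On the glass-bonding press, gently lower the open hinged cover all the way onto its two stop posts, without letting it drop or slam. Then screw the knurled cap on top of the cover down (clockwise) until it bottoms out, back it off a quarter turn, and keep hold of it there so that the lock ring under it can be tightened: the program finishes with the gripper still holding the cap still, and the cover still down. Leave the glass in the press and the other things on the bench where they are.

Things in the scene. Friction and masses are not known exactly. Their poses are not given: they have to be found in the camera images.
- press: the bonding press, fixed to the bench: a grey base plate 190 mm (x) by 180 mm (y) by 20 mm high with two hinge posts at its far (+x) side (their tops 78 mm above the bench) and two rubber-topped stop posts near its -x side; origin on the bench surface, about the middle of the base; x axis from the handle side to the hinge side, z up
- cover_hinge (a point): middle of the cover's hinge line, 95 mm along +x of the press origin and 70 mm above the bench; its y axis is the hinge line
- cover (a joint): hinge angle of the aluminium cover (155 by 140 mm, 8 mm thick): 0 = level, resting on the stop posts, growing as the handle side lifts (max 1.4 rad). The hinge is stiff with friction (about 0.9 N m), so the cover stays where it is left; at the handle it takes 1 to 4 N to lower it. Gently: never faster than 1 rad/s
- handle (a point): middle of the cover's handle: a round steel bar 12 mm thick and 110 mm long, parallel to the hinge line, 205 mm from it in the plane of the cover; 45 mm free between bar and cover, nothing under it (bar centre 70 mm above the bench when down). It can be pinched from above, across the bar, and turns between the fingers as the cover swings
- cap_grip (a point): centre (half-way up) of the knurled steel cap, a round cylinder 48 mm in diameter, 34 mm high, on the cover 85 mm from the hinge line; its z axis points away from the cover (up when the cover is down). Cover down and cap bottomed out, this point is 105 mm above the bench and 31 mm above the cover's face; a lock ring 42 mm wide stands 10 mm high on the cover below the cap
- cap (a joint): turning angle of the cap on its thread, growing clockwise seen from above (tightening): it is bottomed out at 3.5 rad, against a hard stop, and starts 1.5 to 2.9 rad short of that. The cap sinks 4 mm per full turn. Turning it takes about 0.08 N m, and it stays where it is left; it cannot come off (stop at 0)
- glass_center (a point): centre of two square glass tiles stacked in the press (90 by 90 mm, 12 mm thick together) lying loose on the base under the cover; leave alone
- glue: small black glue bottle, 38 mm in diameter, 100 mm tall, standing beside the press; origin at the centre of its underside; leave alone
- tape_a: roll of white tape lying flat, 72 mm in diameter, 22 mm high; origin at the centre of its underside; leave alone
- tape_b: smaller paper tape roll lying flat, 64 mm in diameter, 19 mm high; origin at the centre of its underside; leave alone
- brush: wooden brush lying on the bench, 220 mm long along its x axis; origin under its middle; leave alone
- driver: wooden-handled screwdriver lying on the bench, 190 mm long along its x axis; origin under its middle; leave alone
- knife: lead knife lying on the bench, 180 mm long along its x axis, wooden handle; origin near its middle; leave alone

How it is judged:
On the way, in this order (a step that is already met when the one before it is completed fails the run):
1. the cover rests on its stop posts (value of joint cover below 0.03 rad), for 0.2 s.
2. with the cover down, the cap is bottomed out (value of joint cap above 3.44 rad and value of joint cover below 0.04 rad), for 0.2 s.
At the end, for the whole second after the job is handed in: the cap stands a quarter turn (within 22 degrees) back from bottomed out and is not turning, gripped between the fingers (more than 2 N, the grasp point within 15 mm of its axis), with the cover on its stop posts (within 0.04 rad) (value of joint cap between 1.55 and 2.31 rad and velocity of joint cap between -0.15 and 0.15 rad/s and value of joint cover below 0.04 rad and contact force between the fingers and cap above 2 N and horizontal distance between the grasp point and cap_grip below 0.015 m and distance between the grasp point and cap_grip below 0.035 m); the arm keeps its last pose, push and grip.
It fails at once if the cover is dropped or slammed (faster than 1.2 rad/s) (velocity of joint cover below -1.2 rad/s or velocity of joint cover above 1.2 rad/s).
It fails at once if the glass in the press is shifted more than 15 mm (distance of glass_center from where it was at the start of the episode above 0.015 m).
It fails at once if another thing on the bench is moved more than 30 mm or knocked over (distance of any of glue, tape_a, tape_b, brush, driver, knife from where it was at the start of the episode above 0.03 m or angle between glue's own z axis and vertical above 0.5 rad).
It also fails if it takes over 70 s, if anything falls off the work surface, if the arm or the gripper's body presses on something with over 40 N, if the wrist force passes 120 N, or if a joint passes its speed limit or range.

## Working session

There is one attempt and no reset: what is moved stays moved. The work goes in short steps, Python scripts to look and compute and a shell command to move; the robot and the scene stay as the last step left them, time stands still between calls to the robot, and variables do not carry over. Pictures are saved under pics/ and viewed, and the job is handed in when it is done.

```bash
mkdir -p pics; ls
python3 - <<'E'
from plant import arm
import cv2,numpy as np
print(arm.state())
for n in ["scene","top","wrist"]:
    im=arm.get_image(n); cv2.imwrite(f"pics/{n}0.png",im["frame"][:,:,::-1])
    np.savez(f"pics/{n}0.npz",**im)
    print(n,{k:v for k,v in im.items() if k not in("frame","z_map")})
E
```

```text
pics
{'time': 0.0, 'q': array([ 1.10968467e+00,  5.28376096e-02,  1.40170544e+00, -3.32536783e-05,
        1.68861018e+00, -7.03026208e-02]), 'joint_velocities': array([ 1.20387720e-05, -7.75642224e-04, -5.70954207e-04, -1.00454521e-04,
        1.13866031e-03, -1.18112207e-03]), 'effort': array([ 6.36764753e-05, -3.81676090e+01, -3.60181010e+01, -9.24059873e-05,
        6.35088116e-03,  2.09098999e-05]), 'tool_pos': array([0.19984768, 0.4851533 , 0.23048172]), 'eef_rot': array([[-9.24599665e-01,  3.80939651e-01, -6.64796353e-04],
       [ 3.80940223e-01,  9.24598590e-01, -1.41228385e-03],
       [ 7.66748551e-05, -1.55904484e-03, -9.99998782e-01]]), 'wrist_force': array([ 0.10570456,  0.36517057, -0.9212884 ]), 'ft_torque': array([-0.00982085, -0.05277604,  0.01498909]), 'grip_width': 0.9978141001008096}
scene {'mtx': array([[451.63117757,   0.        , 311.58511644],
       [  0.        , 451.63117757, 241.0288834 ],
       [  0.        ,   0.        ,   1.        ]]), 'k1': 0.0397340999158917, 'R': array([[-0.17239388,  0.98499851,  0.00763462],
       [ 0.70192645,  0.12828106, -0
[... 376 characters left out ...]
26537 , -0.00253228, -0.18543272],
       [ 0.18544601, -0.0068519 , -0.98263057]]), 't': array([-8.51135671e-04,  5.79746195e-01,  1.37607143e+00])}
wrist {'mtx': array([[415.52564896,   0.        , 319.85067226],
       [  0.        , 415.52564896, 239.19146839],
       [  0.        ,   0.        ,   1.        ]]), 'k1': -0.03652943279023172, 'hand_eye': array([[ 2.45597265e-04, -9.54439581e-01, -2.98404133e-01,
         7.71337394e-02],
       [ 9.99999877e-01,  3.62726190e-04, -3.37136741e-04,
        -5.07682367e-04],
       [ 4.30015644e-04, -2.98404014e-01,  9.54439553e-01,
        -1.40984209e-01],
       [ 0.00000000e+00,  0.00000000e+00,  0.00000000e+00,
         1.00000000e+00]])}
```

View pics/scene0.png

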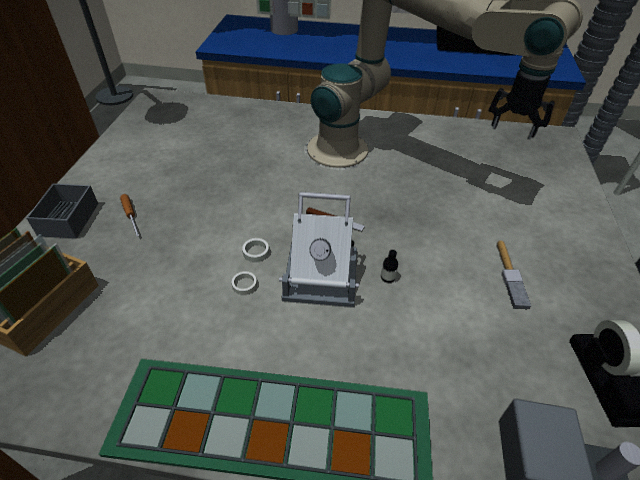

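View pics/top0.png

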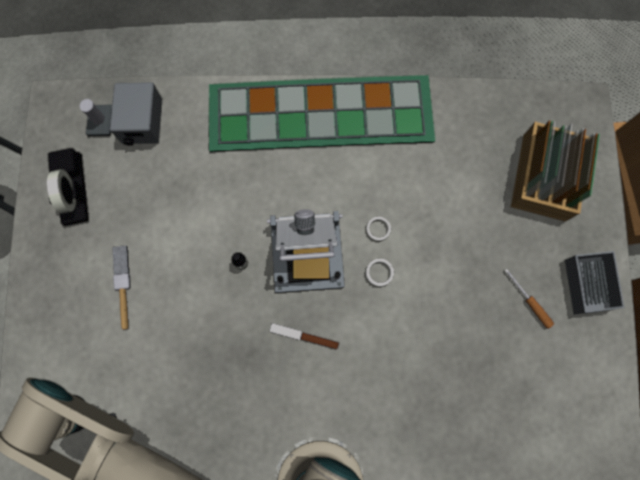

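The cover stands open, with the handle bar at about (306,255) in top and (325,196) in scene. The hinge is at about y≈218 in top, the knife lies in front at (305,336), and the glue is at (238,260). Next I'll measure with depth.

```bash
cat > h.py <<'E'
import numpy as np,cv2
def load(n): return dict(np.load(n))
def slopes(im,uv):
    K=im["mtx"];k=float(im["k1"]);uv=np.atleast_2d(np.array(uv,float))
    return cv2.undistortPoints(uv.reshape(-1,1,2),K,np.array([k,0,0,0,0.])).reshape(-1,2)
def ray(im,uv):
    s=slopes(im,uv);d=np.c_[s,np.ones(len(s))]
    return -im["R"].T@im["t"], d@im["R"]   # origin, dirs (depth=1)
def atz(im,uv,z):
    o,d=ray(im,uv); return o+d*((z-o[2])/d[:,2:])
def depth(im,uv):
    o,d=ray(im,uv);uv=np.atleast_2d(uv);z=im["z_map"][uv[:,1].astype(int),uv[:,0].astype(int)]
    return o+d*z[:,None]
def cloud(im):
    v,u=np.mgrid[0:480,0:640];uv=np.c_[u.ravel(),v.ravel()]
    return depth(im,uv).reshape(480,640,3)
def wrist(im,s):
    H=im["hand_eye"];T=np.eye(4);T[:3,:3]=s["eef_rot"];T[:3,3]=s["tool_pos"];M=np.linalg.inv(T@H)
    im["R"]=M[:3,:3];im["t"]=M[:3,3];return im
E
python3 - <<'E'
from h import *
for n,(x0,y0,x1,y1) in {"top":(210,190,410,360),"scene":(220,170,420,320)}.items():
    im=load(f"pics/{n}0.npz");c=cv2.resize(im["frame"][y0:y1,x0:x1],None,fx=4,fy=4,interpolation=cv2.INTER_CUBIC)
    cv2.imwrite(f"pics/{n}crop.png",c[:,:,::-1][:600])
t=load("pics/top0.npz");C=cloud(t)
P=C[195:300,260:355].reshape(-1,3);
h=P[(P[:,2]>0.1)]
print("z max",h[:,2].max())
for z in np.arange(0.02,0.32,0.02):
    q=P[(P[:,2]>z)&(P[:,2]<z+.02)]
    if len(q): print(round(z,2),len(q),q.min(0).round(3),q.max(0).round(3),q.mean(0).round(3))
s=load("pics/scene0.npz");C2=cloud(s)
P=C2[185:310,270:370].reshape(-1,3)
print()
for z in np.arange(0.02,0.32,0.02):
    q=P[(P[:,2]>z)&(P[:,2]<z+.02)]
    if len(q): print(round(z,2),len(q),q.min(0).round(3),q.max(0).round(3),q.mean(0).round(3))
E
```

```text
z max 1.459679889994118
0.02 1612 [ 0.48  -0.061  0.02 ] [0.661 0.128 0.04 ] [0.544 0.028 0.027]
0.04 43 [ 0.5   -0.046  0.04 ] [0.663 0.126 0.06 ] [0.589 0.035 0.051]
0.06 323 [ 0.5   -0.052  0.06 ] [0.679 0.136 0.08 ] [0.627 0.04  0.073]
0.08 174 [ 0.638 -0.044  0.08 ] [0.676 0.124 0.1  ] [0.651 0.039 0.088]
0.1 174 [ 0.62 -0.03  0.1 ] [0.648 0.107 0.12 ] [0.633 0.038 0.11 ]
0.12 171 [ 0.606 -0.032  0.12 ] [0.63  0.106 0.14 ] [0.618 0.037 0.13 ]
0.14 326 [ 0.59  -0.034  0.14 ] [0.662 0.106 0.16 ] [0.606 0.037 0.152]
0.16 567 [ 0.574 -0.033  0.16 ] [0.658 0.105 0.18 ] [0.609 0.037 0.17 ]
0.18 491 [ 0.555 -0.035  0.18 ] [0.645 0.103 0.2  ] [0.58  0.035 0.19 ]
0.2 62 [ 0.543 -0.032  0.2  ] [0.569 0.093 0.22 ] [0.557 0.03  0.209]
0.22 300 [ 0.524 -0.029  0.22 ] [0.552 0.091 0.24 ] [0.534 0.031 0.234]
0.24 16 [ 0.526 -0.026  0.24 ] [0.539 0.083 0.243] [0.533 0.034 0.241]

0.02 278 [ 0.49  -0.056  0.02 ] [0.683 0.129 0.04 ] [0.639 0.049 0.023]
0.04 86 [ 0.509 -0.044  0.04 ] [0.682 0.129 0.06 ] [0.649 0.048 0.05 ]
0.06 668 [ 0.501 -0.052  0.06 ] [0.681 0.137 0.08 ] [0.661 0.043 0.074]
0.08 610 [ 0.634 -0.032  0.08 ] [0.68  0.111 0.1  ] [0.649 0.041 0.09 ]
0.1 582 [ 0.618 -0.029  0.1  ] [0.649 0.109 0.12 ] [0.634 0.04  0.109]
0.12 420 [ 0.601 -0.032  0.12 ] [0.635 0.108 0.14 ] [0.618 0.039 0.13 ]
0.14 578 [ 0.586 -0.033  0.14 ] [0.664 0.107 0.16 ] [0.609 0.04  0.152]
0.16 889 [ 0.572 -0.034  0.16 ] [0.661 0.106 0.18 ] [0.604 0.037 0.17 ]
0.18 632 [ 0.559 -0.036  0.18 ] [0.648 0.105 0.199] [0.578 0.036 0.189]
0.2 99 [ 0.543 -0.026  0.2  ] [0.572 0.093 0.22 ] [0.557 0.034 0.21 ]
0.22 309 [ 0.526 -0.027  0.22 ] [0.554 0.092 0.238] [0.54  0.035 0.232]
```

View pics/topcrop.png

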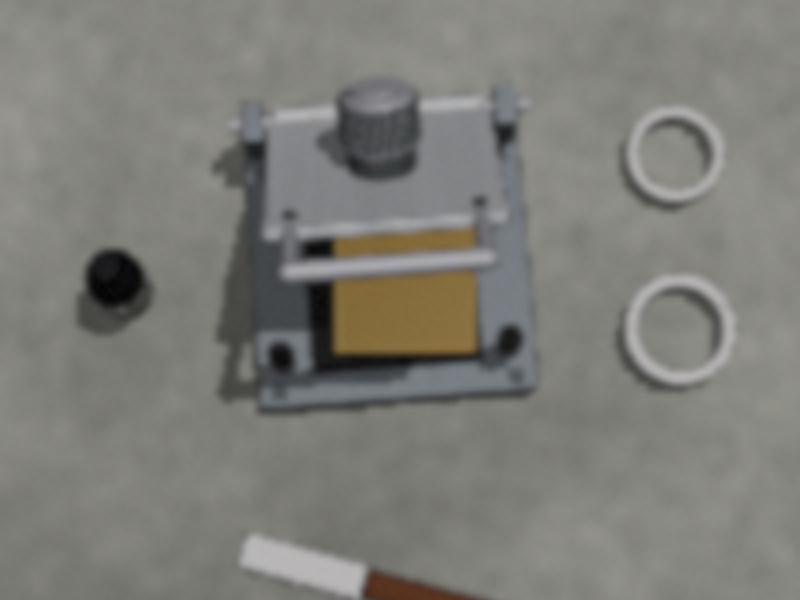

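View pics/scenecrop.png

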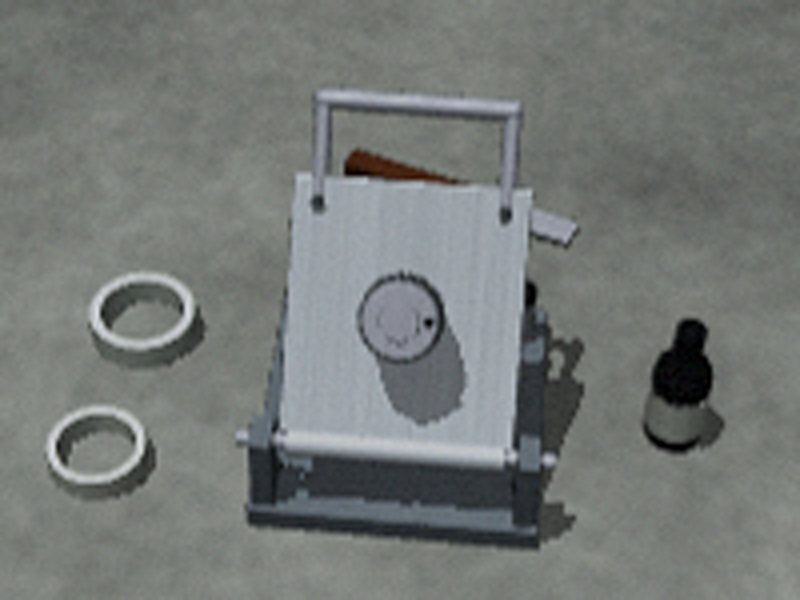

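Run:
```python
from h import *
t=load("pics/top0.npz");C=cloud(t);s=load("pics/scene0.npz");C2=cloud(s)
for nm,CC,box in(("top",C,(195,300,260,355)),("scene",C2,(185,310,270,370))):
    P=CC[box[0]:box[1],box[2]:box[3]].reshape(-1,3)
    b=P[(P[:,2]>0.215)&(P[:,2]<.25)&(P[:,0]<.6)]
    # fit line x,z vs y (visible surface)
    y=b[:,1]
    print(nm,"bar n",len(b),"x fit",np.polyfit(y,b[:,0],1),"z med",np.median(b[:,2]),"z90",np.percentile(b[:,2],90),"y",np.percentile(y,[1,99]))
    m=b[(b[:,2]>.226)]; print(" x med",np.median(m[:,0]), np.median(m[:,1]))
    # cover top plane: points
    c=P[(P[:,2]>0.10)&(P[:,2]<.19)]
    # RANSAC plane
    rng=np.random.default_rng(0);best=None
    for _ in range(500):
        q=c[rng.choice(len(c),3,False)];n=np.cross(q[1]-q[0],q[2]-q[0])
        if np.linalg.norm(n)<1e-9: continue
        n/=np.linalg.norm(n);k=np.abs((c-q[0])@n)<.002
        if best is None or k.sum()>best.sum():best=k
    q=c[best];m=q.mean(0);n=np.linalg.svd(q-m)[2][2];n*=np.sign(n[2])
    print(" plane n",n,"tilt",np.arccos(n[2]),"yaw",np.arctan2(n[1],n[0]),"c",m, "d",n@m)
    # hinge posts tops
    p=P[(P[:,2]>.072)&(P[:,2]<.083)&(P[:,0]>.63)]
    for sg in (p[:,1]>0.11),(p[:,1]<-0.03): print(" post",sg.sum(),p[sg].mean(0))
    a=c[(c-m)@n>.02]; print(" cap pts",len(a),a.mean(0))
    np.save(f"pics/{nm}cap.npy",a)
# base corners top z=.02 from top crop
g=np.array([(258,410),(537,390),])/4+[210,190]
print(atz(t,g,.02))
print("bar ends top",atz(t,np.array([(283,271),(493,258)])/4+[210,190],.235))
print("stop posts", atz(t,np.array([(281,355),(510,340)])/4+[210,190],.06))
```

```text
top bar n 331 x fit [-0.07123344  0.53722855] z med 0.23490012685327155 z90 0.23883101705159282 y [-0.02683367  0.09077209]
 x med 0.5334933771246365 0.030826002081105423
 plane n [0.78666265 0.05815115 0.61463836] tilt 0.9088688996863112 yaw 0.07378712023990801 c [0.60161322 0.03636401 0.15084191] d 0.568094481341636
 post 66 [0.65343302 0.12139542 0.07643523]
 post 57 [ 0.66536556 -0.03969191  0.07638625]
 cap pts 350 [0.63392413 0.03880305 0.17352886]
scene bar n 333 x fit [-0.08132687  0.54312904] z med 0.232983088582858 z90 0.23672775731725776 y [-0.02559256  0.09194064]
 x med 0.5392569256198678 0.03591940202024435
 plane n [0.7895062  0.04882106 0.61179773] tilt 0.912465035609902 yaw 0.06175881917951398 c [0.60502183 0.03933263 0.14669347] d 0.5693354756194631
 post 70 [0.65715532 0.12175232 0.07578264]
 post 64 [ 0.66900016 -0.03836705  0.07603361]
 cap pts 375 [0.64825266 0.04124136 0.16929722]
[[ 0.47667778  0.11711596  0.02      ]
 [ 0.48998404 -0.06138964  0.02      ]]
bar ends top [[ 0.529266    0.08854383  0.235     ]
 [ 0.53682678 -0.02694078  0.235     ]]
stop posts [[ 0.50671739  0.10028466  0.06      ]
 [ 0.51652971 -0.04270592  0.06      ]]
```

```bash
python3 -m jog '[{"delta_pos":[0,0,-10],"yaw":8,"grip":0.2},{"delta_pos":[0,0,-10],"yaw":8,"grip":0.2},{"delta_pos":[0,0,-10],"yaw":8,"grip":0.2},{"delta_pos":[0,0,-10],"yaw":8,"grip":0.2},{"delta_pos":[0,0,-10],"yaw":8,"grip":0.2},{"delta_pos":[0,0,-10],"yaw":8,"grip":0.2},{"delta_pos":[0,0,-10],"yaw":8,"grip":0.2},{"delta_pos":[0,0,0],"yaw":7.4,"grip":0.2}]'
python3 -m jog '[{"delta_pos":[-24,15,0],"yaw":0,"grip":0.2},{"delta_pos":[-24,15,0],"yaw":0,"grip":0.2},{"delta_pos":[-24,15,0],"yaw":0,"grip":0.2},{"delta_pos":[-24,15,0],"yaw":0,"grip":0.2},{"delta_pos":[-24,15,0],"yaw":0,"grip":0.2},{"delta_pos":[-24,15,0],"yaw":0,"grip":0.2},{"delta_pos":[-24,15,0],"yaw":0,"grip":0.2},{"delta_pos":[-24,15,0],"yaw":0,"grip":0.2},{"delta_pos":[-24,15,0],"yaw":0,"grip":0.2},{"delta_pos":[-24,15,0],"yaw":0,"grip":0.2}]'
python3 -c "
from plant import arm
s=arm.state();print(s['tool_pos'],s['eef_rot'],s['q'],s['grip_width'])"
```

```text
time: 0.95
tool_pos: [0.2001, 0.4857, 0.3027]
eef_rot: [[-0.068, 0.998, 0.001], [0.998, 0.068, 0.002], [0.002, 0.001, -1.0]]
wrist_force: [-0.3, 0.3, 0.7]
grip_width: 0.396
time: 1.95
tool_pos: [0.3676, 0.256, 0.3011]
eef_rot: [[-0.073, 0.997, -0.0], [0.997, 0.073, -0.0], [-0.0, -0.0, -1.0]]
wrist_force: [0.7, 0.6, 0.8]
grip_width: 0.4
[0.36764846 0.25604135 0.30110022] [[-7.34350734e-02  9.97299976e-01 -2.17527384e-04]
 [ 9.97299999e-01  7.34350612e-02 -6.37424867e-05]
 [-4.75962437e-05 -2.21620994e-04 -9.99999974e-01]] [ 5.25836252e-01 -1.71478554e-01  1.47747422e+00  5.60092080e-05
  1.83581712e+00  4.52349686e-01] 0.3999905003014424
```

```bash
python3 -m jog '[{"delta_pos":[-23.6,15.1,0],"yaw":0,"grip":0.2},{"delta_pos":[-23.6,15.1,0],"yaw":0,"grip":0.2},{"delta_pos":[-23.6,15.1,0],"yaw":0,"grip":0.2},{"delta_pos":[-23.6,15.1,0],"yaw":0,"grip":0.2},{"delta_pos":[-23.6,15.1,0],"yaw":0,"grip":0.2},{"delta_pos":[-23.6,15.1,0],"yaw":0,"grip":0.2},{"delta_pos":[-23.6,15.1,0],"yaw":0,"grip":0.2},{"delta_pos":[-23.6,15.1,0],"yaw":0,"grip":0.2},{"delta_pos":[-23.6,15.1,0],"yaw":0,"grip":0.2},{"delta_pos":[-23.6,15.1,0],"yaw":0,"grip":0.2},{"delta_pos":[0,0,0],"yaw":0,"grip":0.2},{"delta_pos":[0,0,0],"yaw":0,"grip":0.2}]'
python3 - <<'E'
from plant import arm
from h import *
s=arm.state();im=wrist(arm.get_image("wrist"),s)
cv2.imwrite("pics/w1.png",im["frame"][:,:,::-1])
P=cloud(im).reshape(-1,3)
b=P[(P[:,2]>0.215)&(P[:,2]<.25)&(P[:,0]<.56)&(P[:,0]>.5)&(abs(P[:,1]-.03)<.06)]
for y in (-.015,.03,.075):
    q=b[abs(b[:,1]-y)<.008]; 
    if len(q): print(y,len(q),q.mean(0),q[:,2].max(),np.percentile(q[:,0],[2,98]))
s2=arm.get_image("scene");cv2.imwrite("pics/s1.png",s2["frame"][:,:,::-1])
E
```

```text
time: 3.15
tool_pos: [0.535, 0.0326, 0.3007]
eef_rot: [[-0.073, 0.997, -0.001], [0.997, 0.073, 0.0], [0.0, -0.001, -1.0]]
wrist_force: [0.4, -0.1, -0.0]
grip_width: 0.397
-0.015 747 [ 0.54100166 -0.01658782  0.23073928] 0.23803283569462638 [0.53180405 0.55432939]
0.03 616 [0.53386537 0.03006788 0.23512752] 0.23792680289064658 [0.52817161 0.53952525]
0.075 780 [0.53076309 0.0752992  0.23461482] 0.23787821597559064 [0.52475125 0.53780183]
```

View pics/w1.png

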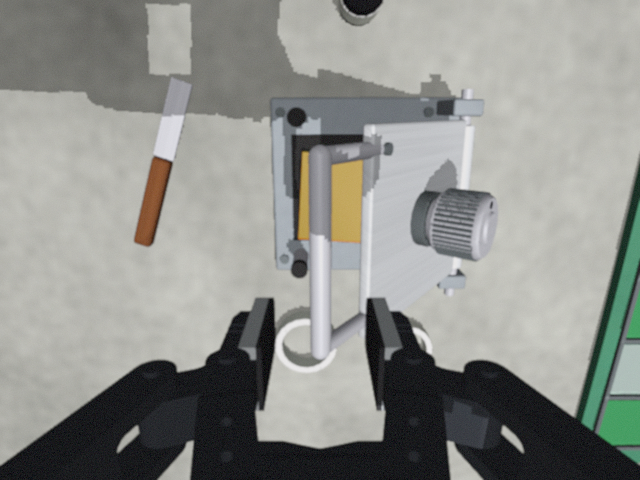

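Wrist view: the bar lies between the fingers, centred at about u=320, and the fingers will clear the cover edge at about u=365. I'm descending now.

```bash
python3 -m jog '[{"delta_pos":[0,-1,12],"yaw":0,"grip":0.2},{"delta_pos":[0,0,12],"yaw":0,"grip":0.2},{"delta_pos":[0,0,12],"yaw":0,"grip":0.2},{"delta_pos":[0,0,12],"yaw":0,"grip":0.2},{"delta_pos":[0,0,12],"yaw":0,"grip":0.2},{"delta_pos":[0,0,12],"yaw":0,"grip":0.2},{"delta_pos":[0,0,8],"yaw":0,"grip":0.2},{"delta_pos":[0,0,7],"yaw":0,"grip":0.2},{"delta_pos":[0,0,0],"yaw":0,"grip":0.2}]'
python3 -m jog '[{"delta_pos":[0,0,0],"yaw":0,"grip":1},{"delta_pos":[0,0,0],"yaw":0,"grip":1},{"delta_pos":[0,0,0],"yaw":0,"grip":1},{"delta_pos":[0,0,0],"yaw":0,"grip":1},{"delta_pos":[0,0,0],"yaw":0,"grip":1}]'
python3 - <<'E'
from plant import arm
from h import *
im=arm.get_image("wrist");cv2.imwrite("pics/w2.png",im["frame"][:,:,::-1])
s=arm.state();print(s['tool_pos'],s['wrist_force'],s['ft_torque'],s['grip_width'])
E
```

```text
time: 4.15
tool_pos: [0.5338, 0.0327, 0.2132]
eef_rot: [[-0.073, 0.997, -0.002], [0.997, 0.073, 0.0], [0.0, -0.002, -1.0]]
wrist_force: [-0.0, 0.0, -0.1]
grip_width: 0.406
time: 4.65
tool_pos: [0.5345, 0.0327, 0.215]
eef_rot: [[-0.073, 0.997, 0.002], [0.997, 0.073, 0.0], [-0.0, 0.002, -1.0]]
wrist_force: [2.1, 0.4, 1.6]
grip_width: 0.115
[0.53445612 0.03274847 0.21497656] [0.49128698 1.21025951 2.67207402] [-0.0085765  -0.32294154  0.07688567] 0.11213436593018977
```

View pics/w2.png

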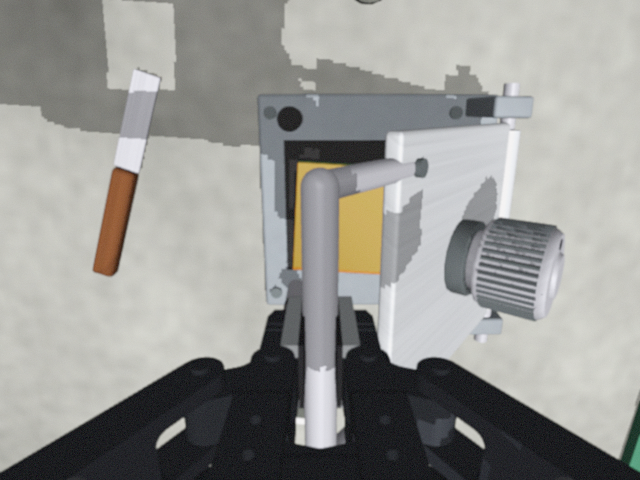

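```bash
python3 -c "
import numpy as np
th=np.linspace(.912,0,27)
y=-205*np.cos(th);z=-205*np.sin(th)
for a,b,t in zip(np.diff(y),np.diff(z),th[1:]):print(round(t,3),round(a,1),round(b,1))"
```

```text
0.877 -5.6 4.5
0.842 -5.4 4.7
0.807 -5.3 4.9
0.772 -5.1 5.1
0.737 -4.9 5.2
0.702 -4.7 5.4
0.666 -4.5 5.6
0.631 -4.3 5.7
0.596 -4.1 5.9
0.561 -3.9 6.0
0.526 -3.7 6.2
0.491 -3.5 6.3
0.456 -3.3 6.4
0.421 -3.1 6.5
0.386 -2.8 6.6
0.351 -2.6 6.7
0.316 -2.4 6.8
0.281 -2.1 6.9
0.246 -1.9 6.9
0.21 -1.6 7.0
0.175 -1.4 7.1
0.14 -1.1 7.1
0.105 -0.9 7.1
0.07 -0.6 7.2
0.035 -0.4 7.2
0.0 -0.1 7.2
```

```bash
python3 -m jog '[{"delta_pos":[0,-2.8,2.2],"yaw":0,"grip":1},{"delta_pos":[0,-2.8,2.3],"yaw":0,"grip":1},{"delta_pos":[0,-5.4,4.7],"yaw":0,"grip":1},{"delta_pos":[0,-5.3,4.9],"yaw":0,"grip":1},{"delta_pos":[0,-5.1,5.1],"yaw":0,"grip":1},{"delta_pos":[0,-4.9,5.2],"yaw":0,"grip":1},{"delta_pos":[0,-4.7,5.4],"yaw":0,"grip":1},{"delta_pos":[0,-4.5,5.6],"yaw":0,"grip":1},{"delta_pos":[0,-4.3,5.7],"yaw":0,"grip":1},{"delta_pos":[0,-4.1,5.9],"yaw":0,"grip":1}]'
python3 - <<'E'
from plant import arm
from h import *
im=arm.get_image("wrist");cv2.imwrite("pics/w3.png",im["frame"][:,:,::-1])
s=arm.state();print(s['tool_pos'],s['wrist_force'],s['ft_torque'],s['grip_width'])
E
```

```text
time: 5.7
tool_pos: [0.49, 0.0294, 0.1669]
eef_rot: [[-0.073, 0.997, 0.0], [0.997, 0.073, -0.0], [-0.0, 0.0, -1.0]]
wrist_force: [2.1, -0.9, 4.1]
grip_width: 0.115
[0.48881773 0.02931142 0.16574084] [ 1.28054505 -1.45690816  1.28050026] [-0.22591947 -0.46062083  0.0270227 ] 0.11213394571554111
```

View pics/w3.png

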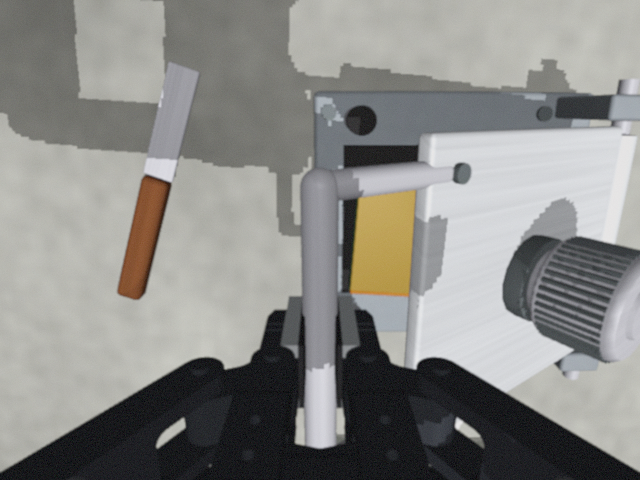

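The bar is still pinched (u≈320), the cover follows, and the forces are small. I'll continue the arc.

```bash
python3 -m jog '[{"delta_pos":[0,-3.9,6.0],"yaw":0,"grip":1},{"delta_pos":[0,-3.7,6.2],"yaw":0,"grip":1},{"delta_pos":[0,-3.5,6.3],"yaw":0,"grip":1},{"delta_pos":[0,-3.3,6.4],"yaw":0,"grip":1},{"delta_pos":[0,-3.1,6.5],"yaw":0,"grip":1},{"delta_pos":[0,-2.8,6.6],"yaw":0,"grip":1},{"delta_pos":[0,-2.6,6.7],"yaw":0,"grip":1},{"delta_pos":[0,-2.4,6.8],"yaw":0,"grip":1},{"delta_pos":[0,-2.1,6.9],"yaw":0,"grip":1},{"delta_pos":[0,-1.9,6.9],"yaw":0,"grip":1},{"delta_pos":[0,-1.6,7.0],"yaw":0,"grip":1}]'
python3 -c "
from plant import arm
s=arm.state();print(s['tool_pos'],s['wrist_force'],s['ft_torque'],s['grip_width'])"
```

```text
time: 6.85
tool_pos: [0.46, 0.0272, 0.0947]
eef_rot: [[-0.073, 0.997, 0.002], [0.997, 0.073, -0.0], [-0.0, 0.002, -1.0]]
wrist_force: [6.0, -2.5, 2.2]
grip_width: 0.116
[0.4599857  0.02719877 0.09474439] [ 5.95708109 -2.47035866  2.20184811] [-0.34678256 -1.49439766 -0.01166963] 0.11602410473897677
```

```bash
python3 -m jog '[{"delta_pos":[0,-1.4,7.0],"yaw":0,"grip":1},{"delta_pos":[0,-1.1,7.0],"yaw":0,"grip":1},{"delta_pos":[0,-0.9,7.0],"yaw":0,"grip":1},{"delta_pos":[0,-0.5,6],"yaw":0,"grip":1},{"delta_pos":[0,-0.4,5],"yaw":0,"grip":1},{"delta_pos":[0,-0.2,4],"yaw":0,"grip":1},{"delta_pos":[0,0,3],"yaw":0,"grip":1},{"delta_pos":[0,0,2],"yaw":0,"grip":1},{"delta_pos":[0,0,1],"yaw":0,"grip":1}]'
python3 - <<'E'
from plant import arm
from h import *
im=arm.get_image("scene");cv2.imwrite("pics/s4.png",cv2.resize(im["frame"][170:320,220:420],None,fx=4,fy=4)[:,:,::-1])
s=arm.state();print(s['tool_pos'],s['wrist_force'],s['ft_torque'],s['grip_width'])
E
```

```text
time: 7.75
tool_pos: [0.4563, 0.0269, 0.0562]
eef_rot: [[-0.074, 0.997, 0.003], [0.997, 0.074, -0.0], [-0.0, 0.003, -1.0]]
wrist_force: [-10.0, -3.0, 32.9]
grip_width: 0.113
[0.45623871 0.02687173 0.05627968] [-6.79647895 -2.22528203 27.72742117] [-0.43386018  0.88969711  0.00954944] 0.11229978975384439
```

View pics/s4.png

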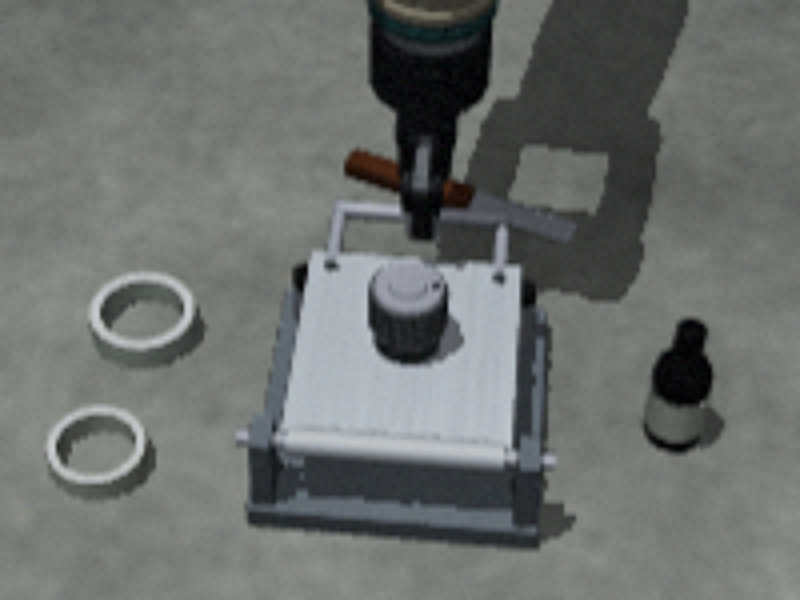

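```bash
python3 -m jog '[{"delta_pos":[0,0,0],"yaw":0,"grip":1},{"delta_pos":[0,0,0],"yaw":0,"grip":1}]'
python3 - <<'E'
from plant import arm
from h import *
for n in("scene","top"):
    im=arm.get_image(n);np.savez(f"pics/{n}5.npz",**im);P=cloud(im).reshape(-1,3)
    h=np.array([.661,.041]);ex=np.array([.9973,.0735]);l=(P[:,:2]-h)@ex;m=(P[:,:2]-h)@[-ex[1],ex[0]]
    k=(l>-.15)&(l<-.01)&(abs(m)<.065)&(P[:,2]>.05)&(P[:,2]<.09)&(np.hypot(l+.085,m)>.035)
    A=np.c_[l[k],m[k],np.ones(k.sum())];c,*_=np.linalg.lstsq(A,P[k,2],rcond=None)
    r=P[k,2]-A@c; kk=abs(r)<.003; c,*_=np.linalg.lstsq(A[kk],P[k,2][kk],rcond=None)
    print(n,k.sum(),kk.sum(),"slope along press x (neg=open)",c)
    a=(np.hypot(l+.085,m)<.03)&(P[:,2]>.115)&(P[:,2]<.14)
    print(" cap top",a.sum(),P[a].mean(0),np.median(P[a,2]))
print(arm.state()['wrist_force'])
E
```

```text
time: 8.0
tool_pos: [0.4563, 0.0269, 0.0563]
eef_rot: [[-0.074, 0.997, 0.003], [0.997, 0.074, -0.0], [-0.0, 0.003, -1.0]]
wrist_force: [-6.7, -1.6, 26.6]
grip_width: 0.112
scene 1526 1421 slope along press x (neg=open) [ 0.00058513 -0.00089098  0.07264545]
 cap top 230 [0.58091836 0.03560632 0.12155839] 0.12176052394358011
top 1638 1145 slope along press x (neg=open) [ 0.00339226 -0.00363921  0.07340131]
 cap top 299 [0.57401228 0.03393784 0.12252242] 0.12238473493990565
[-5.92544771 -2.20116941 26.31141125]
```

```bash
python3 -m jog '[{"delta_pos":[0,0,-2],"yaw":0,"grip":1},{"delta_pos":[0,0,0],"yaw":0,"grip":0.3},{"delta_pos":[0,0,0],"yaw":0,"grip":0.3},{"delta_pos":[0,0,0],"yaw":0,"grip":0.3},{"delta_pos":[0,0,-15],"yaw":0,"grip":0.3},{"delta_pos":[0,0,-20],"yaw":0,"grip":0},{"delta_pos":[0,0,-25],"yaw":0,"grip":-1},{"delta_pos":[0,0,-25],"yaw":0,"grip":-1},{"delta_pos":[0,0,-25],"yaw":0,"grip":-1}]'
python3 -m jog '[{"delta_pos":[0,20,0],"yaw":0,"grip":-1},{"delta_pos":[0,20,0],"yaw":0,"grip":-1},{"delta_pos":[0,20,0],"yaw":0,"grip":-1},{"delta_pos":[0,20,0],"yaw":0,"grip":-1},{"delta_pos":[0,20,0],"yaw":0,"grip":-1},{"delta_pos":[0,20,0],"yaw":0,"grip":-1},{"delta_pos":[0,0,0],"yaw":0,"grip":-1},{"delta_pos":[0,0,0],"yaw":0,"grip":-1}]'
python3 - <<'E'
from plant import arm
from h import *
s=arm.state();print(s['q'],s['tool_pos'])
im=wrist(arm.get_image("wrist"),s);cv2.imwrite("pics/w6.png",im["frame"][:,:,::-1]);np.savez("pics/w6.npz",**im)
E
```

```text
time: 9.0
tool_pos: [0.4543, 0.0271, 0.1651]
eef_rot: [[-0.074, 0.997, -0.002], [0.997, 0.074, 0.0], [0.001, -0.002, -1.0]]
wrist_force: [-0.2, 0.3, -0.5]
grip_width: 0.975
time: 9.8
tool_pos: [0.574, 0.0359, 0.1639]
eef_rot: [[-0.074, 0.997, -0.003], [0.997, 0.074, 0.0], [0.0, -0.003, -1.0]]
wrist_force: [0.6, 0.1, -1.4]
grip_width: 0.997
[-1.91242940e-03  2.24213514e-01  1.34659237e+00  2.22564731e-04
  1.57334161e+00 -7.55470273e-02] [0.57401615 0.03586469 0.16386284]
```

View pics/w6.png

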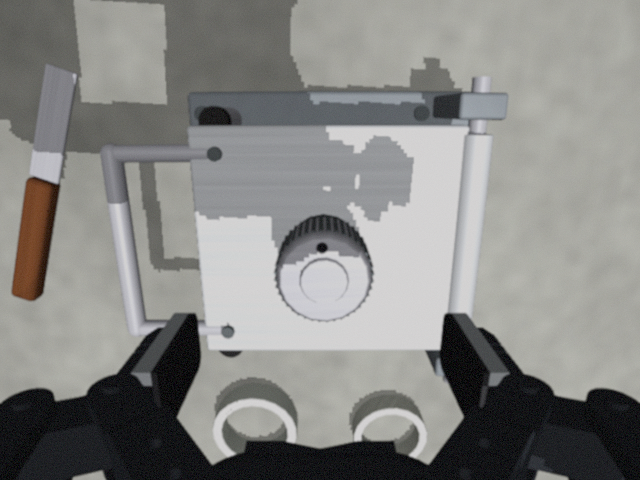

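The cap is clear in the wrist view: top centre at about (324,281), mark at (322,247). The cover is level. Computing its centre.

Run:
```python
from h import *
w=load("pics/w6.npz")
p=atz(w,[(324,281),(322,247),(276,270),(372,270)],.123);print(p)
d=p[1]-p[0];print("mark ang deg",np.degrees(np.arctan2(d[1],d[0])))
P=cloud(w).reshape(-1,3);k=(P[:,2]>.117)&(P[:,2]<.13)&(np.hypot(P[:,0]-.576,P[:,1]-.035)<.03)
q=P[k];print(k.sum(),np.median(q[:,2]),(q.min(0)+q.max(0))/2,cv2.minEnclosingCircle(q[:,:2].astype(np.float32)))
```

```text
[[0.57488038 0.03442273 0.123     ]
 [0.57265709 0.05127095 0.123     ]
 [0.55196675 0.03830826 0.123     ]
 [0.59693211 0.04166587 0.123     ]]
mark ang deg 97.5173133375665
6990 0.12186187943535612 [0.57461312 0.03411122 0.12147444] ((0.5748655200004578, 0.03415248170495033), 0.024835733696818352)
```

```bash
python3 -m jog '[{"delta_pos":[-1.5,1.1,0],"yaw":0,"grip":-1},{"delta_pos":[0,0,0],"yaw":-8,"grip":-1},{"delta_pos":[0,0,0],"yaw":-8,"grip":-1},{"delta_pos":[0,0,0],"yaw":-8,"grip":-1},{"delta_pos":[0,0,0],"yaw":-8,"grip":-1},{"delta_pos":[0,0,0],"yaw":-8,"grip":-1},{"delta_pos":[0,0,0],"yaw":-8,"grip":-1},{"delta_pos":[0,0,0],"yaw":-8,"grip":-1},{"delta_pos":[0,0,0],"yaw":-8,"grip":-1},{"delta_pos":[0,0,0],"yaw":-8,"grip":-1},{"delta_pos":[0,0,0],"yaw":-8,"grip":-1},{"delta_pos":[0,0,0],"yaw":0,"grip":-1}]'
python3 - <<'E'
from plant import arm
from h import *
s=arm.state();print(s['q'],s['tool_pos'])
im=wrist(arm.get_image("wrist"),s);cv2.imwrite("pics/w7.png",im["frame"][:,:,::-1])
P=cloud(im).reshape(-1,3);k=(P[:,2]>.117)&(P[:,2]<.13)&(np.hypot(P[:,0]-.576,P[:,1]-.035)<.03)
q=P[k];print(k.sum(),np.median(q[:,2]),(q.min(0)+q.max(0))/2,cv2.minEnclosingCircle(q[:,:2].astype(np.float32)))
E
```

```text
time: 11.05
tool_pos: [0.5755, 0.0342, 0.1653]
eef_rot: [[-0.995, 0.1, 0.0], [0.1, 0.995, 0.0], [-0.0, 0.0, -1.0]]
wrist_force: [1.0, -1.5, 0.1]
grip_width: 1.0
[-4.72069059e-03  2.25086758e-01  1.34277702e+00  1.26488747e-04
  1.57355401e+00 -1.47558019e+00] [0.57549123 0.03421913 0.1652536 ]
6962 0.12185764508289705 [0.57481105 0.03420929 0.12139153] ((0.5748138427734375, 0.03403095901012421), 0.02466019056737423)
```

View pics/w7.png

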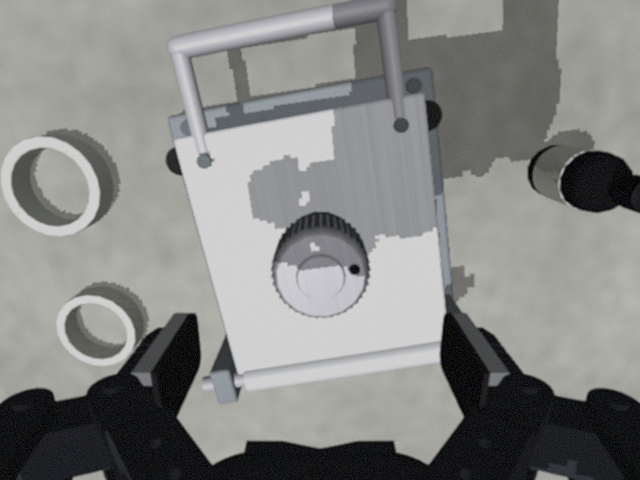

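```bash
python3 -m jog '[{"delta_pos":[0,0,12],"yaw":0,"grip":-1},{"delta_pos":[0,0,12],"yaw":0,"grip":-1},{"delta_pos":[0,0,12],"yaw":0,"grip":-1},{"delta_pos":[0,0,12],"yaw":0,"grip":-1},{"delta_pos":[0,0,12],"yaw":0,"grip":-1},{"delta_pos":[0,0,10],"yaw":0,"grip":-1},{"delta_pos":[0,0,9],"yaw":0,"grip":-1},{"delta_pos":[0,0,0],"yaw":0,"grip":-1}]'
python3 -m jog '[{"delta_pos":[0,0,0],"yaw":0,"grip":1},{"delta_pos":[0,0,0],"yaw":0,"grip":1},{"delta_pos":[0,0,0],"yaw":0,"grip":1},{"delta_pos":[0,0,0],"yaw":0,"grip":1},{"delta_pos":[0,0,0],"yaw":0,"grip":1},{"delta_pos":[0,0,0],"yaw":0,"grip":1}]'
python3 - <<'E'
from plant import arm
from h import *
s=arm.state();print(s['tool_pos'],s['wrist_force'],s['ft_torque'],s['grip_width'])
im=arm.get_image("wrist");cv2.imwrite("pics/w8.png",im["frame"][:,:,::-1])
E
```

```text
time: 11.9
tool_pos: [0.5751, 0.0343, 0.0843]
eef_rot: [[-0.995, 0.101, -0.003], [0.101, 0.995, 0.0], [0.003, -0.0, -1.0]]
wrist_force: [-0.1, 0.4, 0.1]
grip_width: 1.003
time: 12.5
tool_pos: [0.5763, 0.0344, 0.087]
eef_rot: [[-0.995, 0.101, 0.002], [0.101, 0.995, 0.0], [-0.002, 0.0, -1.0]]
wrist_force: [-1.9, -0.3, 5.4]
grip_width: 0.542
[0.57634888 0.03437704 0.08698124] [-1.89777934 -0.25588994  5.37065859] [ 0.00811242  0.18791311 -0.00547223] 0.5419271539052459
```

View pics/w8.png

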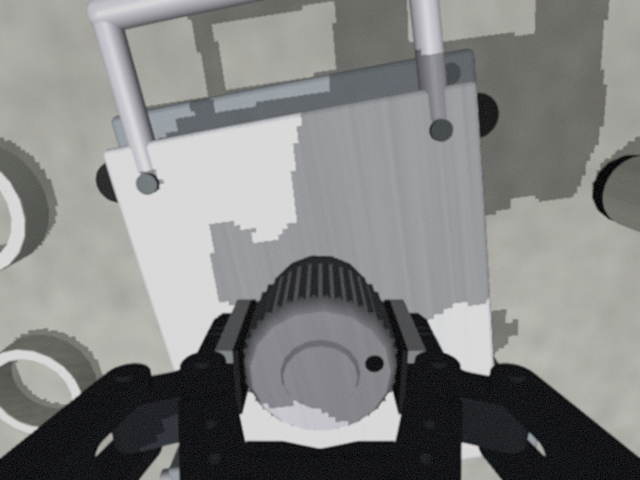

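The cap is gripped, with its mark visible at (374,364), so slip will show. First 80° clockwise.

```bash
python3 -m jog '[{"delta_pos":[0,0,0.1],"yaw":4,"grip":1},{"delta_pos":[0,0,0.1],"yaw":8,"grip":1},{"delta_pos":[0,0,0.1],"yaw":8,"grip":1},{"delta_pos":[0,0,0.1],"yaw":8,"grip":1},{"delta_pos":[0,0,0.1],"yaw":8,"grip":1},{"delta_pos":[0,0,0.1],"yaw":8,"grip":1},{"delta_pos":[0,0,0.1],"yaw":8,"grip":1},{"delta_pos":[0,0,0.1],"yaw":8,"grip":1},{"delta_pos":[0,0,0.1],"yaw":8,"grip":1},{"delta_pos":[0,0,0.1],"yaw":8,"grip":1},{"delta_pos":[0,0,0.1],"yaw":4,"grip":1},{"delta_pos":[0,0,0],"yaw":0,"grip":1}]'
python3 - <<'E'
from plant import arm
from h import *
s=arm.state();print(s['q'],s['tool_pos'],s['wrist_force'],s['ft_torque'],s['grip_width'])
im=arm.get_image("wrist");cv2.imwrite("pics/w9.png",im["frame"][:,:,::-1])
E
```

```text
time: 13.75
tool_pos: [0.576, 0.034, 0.0861]
eef_rot: [[-0.071, 0.997, 0.0], [0.997, 0.071, -0.001], [-0.001, 0.0, -1.0]]
wrist_force: [-4.7, -1.7, 9.8]
grip_width: 0.549
[-4.81132918e-03  2.88996144e-01  1.42973730e+00 -6.38791532e-04
  1.42236253e+00 -7.58698764e-02] [0.5759645  0.03395216 0.08608982] [-4.71503154 -1.71607631  9.83557342] [-0.19606182  0.7298311  -0.10910143] 0.5494209767493292
```

View pics/w9.png

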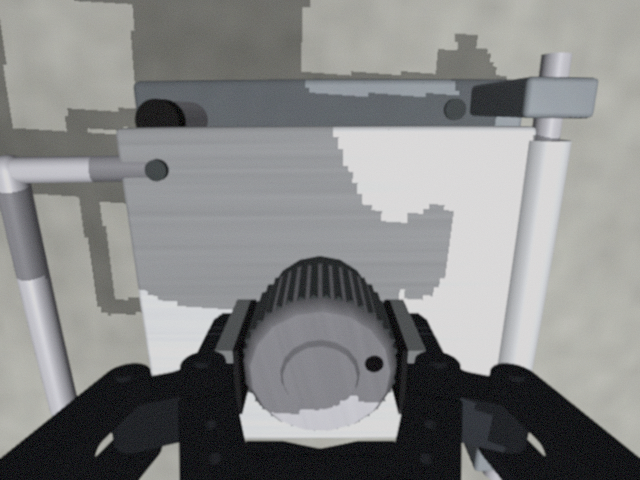

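The mark hasn't moved in the tool view (374,364), so there's no slip. From here I'll go in smaller steps and watch the torque.

```bash
cat > m.py <<'E'
from plant import arm
import numpy as np
s=arm.state();R=s['eef_rot'];print("yang",np.degrees(np.arctan2(R[1,1],R[0,1])).round(2),"F",s['wrist_force'].round(1),"T",s['ft_torque'].round(3),"g",round(s['grip_width'],3),"q6",s['q'][5].round(3))
E
python3 -m jog '[{"delta_pos":[0,0,0.1],"yaw":5,"grip":1},{"delta_pos":[0,0,0],"yaw":5,"grip":1},{"delta_pos":[0,0,0.1],"yaw":5,"grip":1},{"delta_pos":[0,0,0],"yaw":5,"grip":1}]' >/dev/null; python3 m.py
python3 -m jog '[{"delta_pos":[0,0,0.1],"yaw":5,"grip":1},{"delta_pos":[0,0,0],"yaw":5,"grip":1},{"delta_pos":[0,0,0.1],"yaw":5,"grip":1},{"delta_pos":[0,0,0],"yaw":5,"grip":1}]' >/dev/null; python3 m.py
```

```text
yang -15.99 F [-4.7 -1.4  9.3] T [-0.266  0.851  0.053] g 0.548 q6 0.275
yang -35.83 F [-4.4 -0.1  8.1] T [-0.037  0.647  1.918] g 0.55 q6 0.621
```

```bash
python3 -m jog '[{"delta_pos":[0,0,0],"yaw":0,"grip":1},{"delta_pos":[0,0,0],"yaw":0,"grip":1}]' >/dev/null; python3 m.py
python3 - <<'E'
from plant import arm
from h import *
im=arm.get_image("wrist");cv2.imwrite("pics/w10.png",im["frame"][:,:,::-1])
E
```

```text
yang -35.6 F [-4.5 -1.1  8.3] T [-0.056  0.643  1.658] g 0.548 q6 0.617
```

View pics/w10.png

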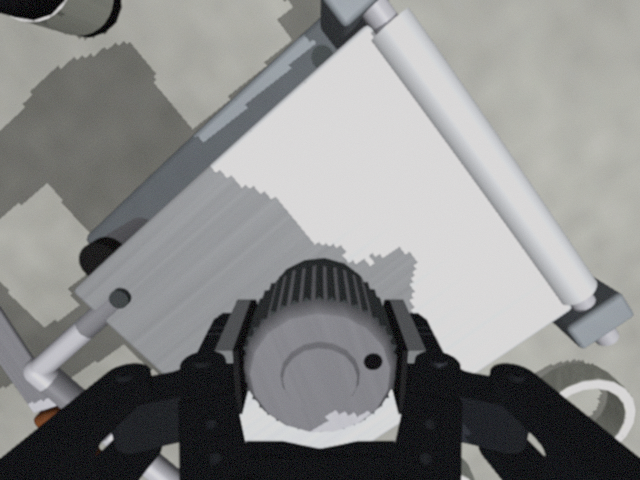

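The torque rose to about 1.7–1.9 N m (turning takes about 0.08). The mark moved only about 3° in the tool view, to (373,361), so the cap is on its hard stop after about 117°. Now I'll back it off 90°.

```bash
python3 -m jog '[{"delta_pos":[0,0,-0.1],"yaw":-5,"grip":1},{"delta_pos":[0,0,-0.1],"yaw":-8,"grip":1},{"delta_pos":[0,0,-0.1],"yaw":-8,"grip":1},{"delta_pos":[0,0,-0.1],"yaw":-8,"grip":1},{"delta_pos":[0,0,-0.1],"yaw":-8,"grip":1},{"delta_pos":[0,0,-0.1],"yaw":-8,"grip":1},{"delta_pos":[0,0,-0.1],"yaw":-8,"grip":1},{"delta_pos":[0,0,-0.1],"yaw":-8,"grip":1},{"delta_pos":[0,0,-0.1],"yaw":-8,"grip":1},{"delta_pos":[0,0,-0.1],"yaw":-8,"grip":1},{"delta_pos":[0,0,0],"yaw":-8,"grip":1},{"delta_pos":[0,0,0],"yaw":-5,"grip":1}]'
python3 -m jog '[{"delta_pos":[0,0,0],"yaw":0,"grip":1},{"delta_pos":[0,0,0],"yaw":0,"grip":1},{"delta_pos":[0,0,0],"yaw":0,"grip":1},{"delta_pos":[0,0,0],"yaw":0,"grip":1}]'; python3 m.py
python3 - <<'E'
from plant import arm
from h import *
im=arm.get_image("wrist");cv2.imwrite("pics/w11.png",im["frame"][:,:,::-1])
for n in("scene","top"):
    im=arm.get_image(n);P=cloud(im).reshape(-1,3);np.savez(f"pics/{n}11.npz",**im)
    h=np.array([.661,.041]);ex=np.array([.9973,.0735]);l=(P[:,:2]-h)@ex;m=(P[:,:2]-h)@[-ex[1],ex[0]]
    k=(l>-.15)&(l<-.01)&(abs(m)<.065)&(P[:,2]>.06)&(P[:,2]<.085)&(np.hypot(l+.085,m)>.035)
    A=np.c_[l[k],m[k],np.ones(k.sum())];c,*_=np.linalg.lstsq(A,P[k,2],rcond=None)
    kk=abs(P[k,2]-A@c)<.003; c,*_=np.linalg.lstsq(A[kk],P[k,2][kk],rcond=None);print(n,kk.sum(),c)
    cv2.imwrite(f"pics/{n}11.png",im["frame"][:,:,::-1])
E
```

```text
time: 16.05
tool_pos: [0.5759, 0.0344, 0.0866]
eef_rot: [[-0.814, 0.581, 0.0], [0.581, 0.814, 0.0], [-0.0, 0.0, -1.0]]
wrist_force: [-5.3, 0.1, 9.1]
grip_width: 0.55
time: 16.45
tool_pos: [0.5759, 0.0345, 0.0866]
eef_rot: [[-0.811, 0.585, 0.0], [0.585, 0.811, 0.0], [-0.0, 0.0, -1.0]]
wrist_force: [-5.5, -0.3, 7.8]
grip_width: 0.544
yang 54.23 F [-5.5 -0.3  7.8] T [0.117 0.737 0.015] g 0.544 q6 -0.951
scene 1265 [0.00127461 0.0014133  0.07269641]
top 389 [ 0.00662927 -0.00658049  0.07401245]
```

View pics/w11.png

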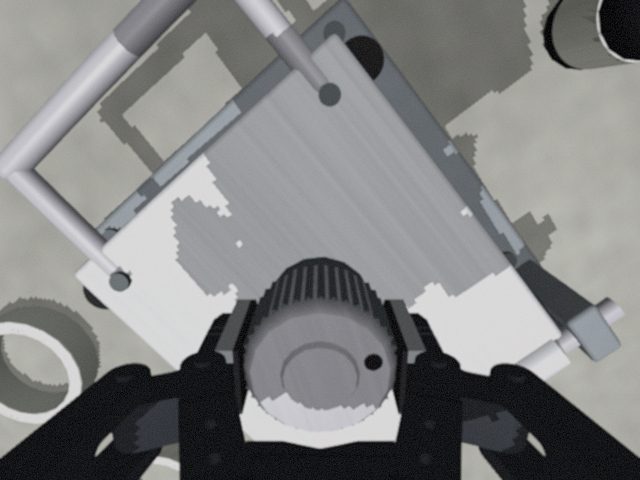

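View pics/scene11.png

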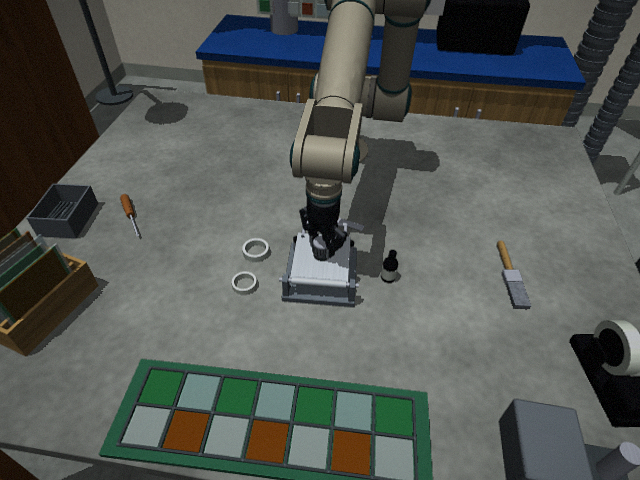

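The mark sits at (373,362) in the tool view, as it did at the stop, so the cap came back with the tool by about 90°. The cover is level, the grip is holding, and the other things look undisturbed. Handing in.

```bash
python3 -c "
from plant import arm
print(arm.close_job())"; python3 m.py
```

```text
the job is handed in; nothing more can be done
None
the job is handed in; nothing more can be done
```

I lowered the cover onto its stop posts, screwed the cap down until it bottomed out, backed it off a quarter turn, and handed the job in with the gripper still holding the cap.

- **Cover:** I pinched the handle from above and followed its arc at about 0.35 rad/s. It ended level: at the last check the slope was about 0.001 rad from the scene camera and 0.007 rad from the top camera. The top camera's figure is weaker because the arm hid much of the cover.
- **Bottoming out:** The cap turned clockwise about 117°. There the torque jumped to 1.7–1.9 N m, against about 0.08 N m for normal turning. The cap lagged the tool by about 3° at that point, judged by the mark on its top.
- **Backing off:** I measured 89.8° of tool rotation. The mark stayed in place between the fingers, so the cap moved with them.
- **Final hold:** The opening reads about 46 mm on the 48 mm cap, and the grasp point is within about 2 mm of the cap's measured axis. The wrist force is under 10 N, with no turning torque left.
- **Surroundings:** By eye, the other bench items in the last scene picture are where they were. I did not measure them or the glass again; the closed cover hides the glass, but nothing touched it.

No check failed. The job took about 17 s of the 70 s allowed, and handing in reported no verdict.

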